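# Close the microscope light base under its wing nut

### The arm

A 6-joint arm with a two-finger parallel gripper is mounted at the origin on the work surface. World frame = base frame: x ahead of the robot, y to its left, z up, the work surface at z = 0. Lengths are in mm, angles in rad, forces in N, time in s.
With the tool pointing down it reaches from about 275 to 1000 mm from the base axis. Payload 8.4 kg.
Tool frame: the origin (TCP) lies midway between the tips of the shut fingers; the grasp point (between the pads) lies 19 mm behind it; z points along the fingers, y is the line along which they close (so a half turn about z gives the same grasp; the last joint's range is limited). The gripper opens to 85 mm and grips with 20 to 120 N. Pads are 22 mm wide; open, the fingers measure 114 mm over their backs; the gripper's body (76 mm by 85 mm) begins 54 mm behind the grasp point. The pads swing forward as they close: fully open they stand 13 mm farther back than shut.
Start: joints at [-1.141, 0.353, 1.633, -0, 1.155, -0.002], TCP at [261.565, -567.637, 231.281] pointing down, gripper open.
Joint ranges: [-2.63, 2.63], [-0.92, 2.1], [0.06, 2.66], [-1.3, 4.44], [0, 2.69], [-3.02, 3.02]. Speed limits (rad/s): [2.22, 2.22, 2.79, 3.14, 3.14, 3.14].

### API

Orientations are given as a rotation vector (axis times angle).
In Python, from plant import manip, imaging, workorder gives the robot as it stands. The module is installed in compiled form; this text tells all that it offers.
- The arm moves only by the tool send_rows, never from a script. Its argument "motion" is a list of rows, each a list of 7 numbers: the shift along the tool's x, y, z in cm, then the turn, a rotation vector about the tool's x, y, z in rad, then the finger opening in cm, from 0 to 8.54. A call has exactly 10 rows; each row is the pose to reach, as a shift and turn from the pose commanded when the call began, along the tool's axes at that moment; what a row does not reach only later rows make up. A row lasts 1/8 s, in which the tool goes at most 62.5 mm and 10.7 degrees, less where a joint would pass 70% of its speed; a pose out of reach is approached as far as the arm can. A call with a gripper value outside its range is refused whole. The fingers move at their own pace and stop on an object; "force" is the grip in N (left out, the last holds). Time passes only in rows, so rows that repeat a pose let the fingers close, or fill a call up. It gives the time, the measured TCP pose, the force, the opening and the grip force at its end, in the units of the state.
- manip.read_state(): the state, without advancing time (a new reading comes with each control period).
- imaging.snapshot(name): name is "scene" or "side" or "wrist"; returns a dict with "image" (400x640x3 uint8, red, green, blue), "fx", "fy", "cx", "cy" (pixels), "extrinsics" (4x4, takes a point from world to camera coordinates); the wrist camera has in their place "tool_from_camera" (4x4, takes a point from camera to tool coordinates, whose origin is the TCP and whose axes are the flange's). Camera axes: x right, y down, z forward; pixel columns grow to the right and rows downward; lengths in mm; the calibration is good to about 2 mm. The wrist camera is an equidistant fisheye: a pixel r from the principal point sees the ray r / f radians off the axis. A picture is of the moment at which its call begins: read the wrist's pose just before it. There is no depth.
- workorder.job_done(): hands the job in; it is judged then, once.
The state is a dict: "time_s": time; "joints": joint angles; "qd": joint speeds; "tau": joint torques, N m; "tool_pos": TCP position; "tcp_rot": TCP orientation; "ft_force": force on the tool from outside, world axes, zero at the start; "moment": the same for the moment, N m; "opening": opening from 0.0 (shut) to 1.0 (fully open); "finger_force": force on a finger pad.
Only numpy, scipy, OpenCV 4.12 (cv2) and the standard library are available. Lean on these libraries where they do the work, as an engineer would, in place of code of your own. Each camera call takes 0.05 s, during which the arm holds its last target. There are 200 camera calls.

### The job

Close up the microscope's light base: first lift the little specimen jar off it and stand it upright on the grey mat, midway between the amber jar and the steel pot and in line with them, without disturbing either. Then slide the slotted cover plate along the deck, under the raised wing nut, until the stud is fully home at the end of the slot, and spin the wing nut down (clockwise from above) until it is snug and clamps the cover; leave it tight.

Things in the scene. Friction and masses are not known exactly. Their poses are not given: they have to be found in the camera images.
- lightbase: Fixed white box with a flat deck 50 mm above the bench. Origin: on the bench, on the centre stud's axis. x: along the deck, the way the cover slides to close; y across; z up. The deck runs from x = -140 to +100 mm. Two low rails, 16 mm wide, 8 mm high and 133 mm apart, guide the cover along both long sides (outer width 165 mm).
- stud (a point): Point of the light base on the axis of its upright 12 mm steel centre stud, at deck height (50 mm above the bench). Axes as the light base.
- cover: Loose flat grey metal plate, 124 (x) x 130 (y) x 5 mm, 0.2 to 0.4 kg, lying on the deck between the rails, axes as the light base. Origin: middle of the underside; it meets the stud's axis when the cover is home. A 16 mm wide slot, open at the leading (+x) edge, ends 6 mm behind the origin, so the stud stops it there. Starts parked 45 to 65 mm short (-x) of home. A lip stands along its rear edge.
- cover_lip (a point): Middle of the rear (-x) upright face of the cover's lip: 62 mm behind the cover's origin, 12.5 mm above its underside. The lip is 110 mm long (y), 6 mm thick, and its top is 21 mm above the deck. Pushed here towards +x the cover slides.
- wingnut: Brass wing nut, captive on the stud. Origin: on the stud's axis at the nut's lower face; its wings stand out along +x and -x. Clockwise from above it goes down 12 mm a turn. It starts 5 to 9 mm above the height of the cover's top (10 to 14 mm above the deck). Turns with 0.03 Nm of friction, stays where left, holds when released. Snug: on the cover, and a 9 N push on a wing 26 mm off the axis turns it no further.
- wings (a point): Centre of the wing nut's pair of wings, on its axis, 28 mm above its lower face; axes as the nut. The wings are 67 mm across (x), 7 mm thick (y), and stand 18 to 38 mm above the lower face, with roots 48 mm across from 8 to 18 mm up. Between them is a 10 mm gap over the blind hub (24 mm diameter at the foot, 18 mm high).
- jar_mid (a point): Small upright clear specimen jar with white cap, 40 mm diameter, 60 mm high, 0.1 kg or so, standing on the deck beyond the nut, in the cover's way. The point is on its axis, half-way up (30 mm above its foot). z up.
- mat: Fixed grey bench mat, 260 (x) x 120 (y) x 3 mm thick, on the bench left of the light base; origin at the centre of its underside, on the bench. The amber jar and the steel pot stand on it about 90 mm either side of the origin along its x (which is at which end varies), so its centre is midway between them.
- amber: Squat amber glass jar with steel cap, 60 mm diameter, 75 mm high, standing on the mat; origin at the centre of its foot.
- pot: Open steel pot, 64 mm rim diameter, 70 mm high, standing on the mat; origin at the centre of its foot.
Not all that is in view belongs to the job. There is more than one size of the cover; the job needs the largest.

How it is judged:
By the outcome, as a careful person would: the job done as asked, in the order asked, and still so for the second after the job is handed in, with the robot touching nothing.
It also fails if it takes over 64 s, if anything falls off the work surface, if the arm or the gripper's body presses on something with over 40 N, if the wrist force passes 120 N, or if a joint passes its speed limit or range.

## Working session

There is one attempt and no reset: what is moved stays moved. The work goes in short steps, Python scripts to look and compute and a tool call to move; the robot and the scene stay as the last step left them, time stands still between calls to the robot, and variables do not carry over. Pictures are saved under pics/ and viewed, at most 13 in all, crops included, and the job is handed in when it is done.

Besides the shell and the picture viewer there is one more tool, called after "Request:" as name(argument=value, ...), one argument or row to a line, values as JSON. send_rows: Moves the arm, as the interface text tells. Its arguments: {"type":"object","properties":{"motion":{"type":"array"},"force":{"type":"number"}},"required":["motion"]}

```bash
mkdir -p pics; cat > h.py <<'E'
import numpy as np, cv2
from scipy.spatial.transform import Rotation as R
from plant import manip, imaging, workorder
def snap(n):
    s=imaging.snapshot(n); return s
def save(img,name): cv2.imwrite('pics/'+name+'.png',cv2.cvtColor(img,cv2.COLOR_RGB2BGR))
def ray(s,u,v):
    E=np.array(s['extrinsics']); d=np.array([(u-s['cx'])/s['fx'],(v-s['cy'])/s['fy'],1.])
    o=-E[:3,:3].T@E[:3,3]; d=E[:3,:3].T@d; return o,d/np.linalg.norm(d)
def onz(s,u,v,z):
    o,d=ray(s,u,v); return o+d*(z-o[2])/d[2]
def proj(s,p):
    E=np.array(s['extrinsics']); q=E[:3,:3]@np.array(p)+E[:3,3]; return s['fx']*q[0]/q[2]+s['cx'], s['fy']*q[1]/q[2]+s['cy']
def wray(st,s,u,v):
    T=np.array(s['tool_from_camera']); dx,dy=(u-s['cx']),(v-s['cy']); r=np.hypot(dx,dy); th=r/s['fx']
    d=np.array([np.sin(th)*dx/r,np.sin(th)*dy/r,np.cos(th)]) if r>0 else np.array([0,0,1.])
    Rt=R.from_rotvec(st['tcp_rot']).as_matrix(); return Rt@T[:3,3]+np.array(st['tool_pos']), Rt@T[:3,:3]@d
def wonz(st,s,u,v,z):
    o,d=wray(st,s,u,v); return o+d*(z-o[2])/d[2]
def wproj(st,s,p):
    T=np.array(s['tool_from_camera']); Rt=R.from_rotvec(st['tcp_rot']).as_matrix()
    q=T[:3,:3].T@(Rt.T@(np.array(p)-st['tool_pos'])-T[:3,3]); th=np.arctan2(np.hypot(q[0],q[1]),q[2]); f=np.arctan2(q[1],q[0])
    return s['cx']+s['fx']*th*np.cos(f), s['cy']+s['fx']*th*np.sin(f)
E
python3 - <<'E'
from h import *
st=manip.read_state(); print(st)
a=snap('scene');b=snap('side');w=snap('wrist')
for n,s in(('scene',a),('side',b),('wrist',w)): np.save('pics/'+n+'0.npy',s,allow_pickle=True); print(n,s['fx'],s['cx'],s['cy'],s.get('extrinsics',s.get('tool_from_camera')))
save(a['image'],'scene0');save(b['image'],'side0');save(w['image'],'w0')
E
```

```text
{'time_s': 0.0, 'joints': array([-1.14140278e+00,  3.53628918e-01,  1.63414039e+00, -2.36425344e-06,
        1.15520872e+00, -2.38992476e-03]), 'qd': array([-0.0003419 , -0.00013623,  0.00202182,  0.0004319 , -0.00140267,
       -0.0004921 ]), 'tau': array([ 1.63551613e-03, -6.05245829e+01, -3.42068553e+01, -4.85299233e-05,
        9.56005213e-03,  7.42062753e-06]), 'tool_pos': array([ 261.3615396 , -567.1977282 ,  230.57101892]), 'tcp_rot': array([-3.06734056e+00, -6.72698932e-01,  4.64209783e-04]), 'ft_force': array([-0.44714667, -0.05512535, -0.24815045]), 'moment': array([ 0.01011414, -0.00716822, -0.00084918]), 'finger_force': 0.0, 'opening': 1.0009666121900263}
scene 484.50781057946665 326.16163411568107 190.38001038719042 [[ 4.34003731e-01  9.00660444e-01  2.12491604e-02 -2.85201599e+02]
 [ 6.29417090e-01 -2.86254965e-01 -7.22421084e-01 -2.02374987e+02]
 [-6.44573416e-01  3.26908030e-01 -6.91126798e-01  1.30327894e+03]
 [ 0.00000000e+00  0.00000000e+00  0.00000000e+00  1.00000000e+00]]
side 469.1704508053186 321.37786901786336 197.87636129240184 [[-9.78863950e-01 -2.04132248e-01  1.24656957e-02  4.91187015e+02]
 [-1.63343546e-01  7.43684501e-01 -6.48268655e-01  6.05872075e+01]
 [ 1.23061993e-01 -6.36603007e-01 -7.61309633e-01  9.76426097e+02]
 [ 0.00000000e+00  0.00000000e+00  0.00000000e+00  1.00000000e+00]]
wrist 309.70691628693146 316.8997511040251 201.1790362429122 [[ 6.28981947e-04 -9.59456298e-01 -2.81856731e-01  7.13861810e+01]
 [ 9.99999523e-01  8.14000874e-04 -5.39340032e-04  2.49035396e-01]
 [ 7.46904816e-04 -2.81856257e-01  9.59456353e-01 -1.42694256e+02]
 [ 0.00000000e+00  0.00000000e+00  0.00000000e+00  1.00000000e+00]]
```

View pics/scene0.png

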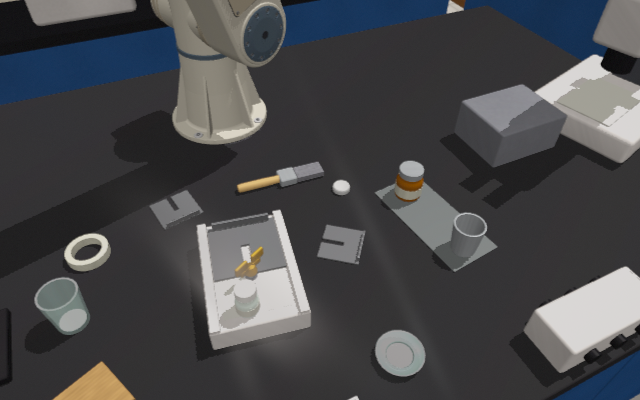

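View pics/side0.png

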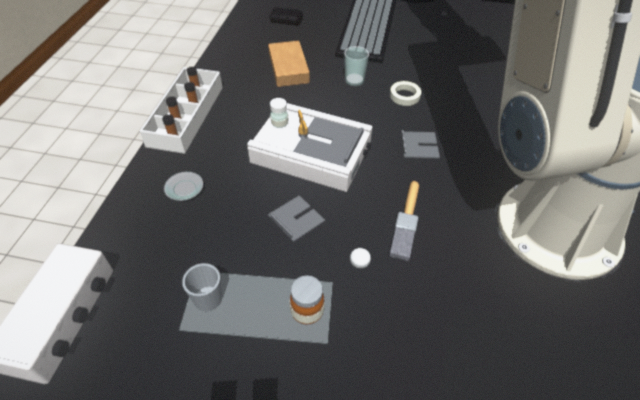

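Scene: light base (250,275) with the cover on deck (245,248), wing nut (250,265), jar (246,297), mat (435,220) with amber (410,180) and pot (467,235). Cover candidates: plates at (177,209) and (342,244) are small loose ones on the bench; the one on the deck at (245,248) is the largest and fits. I'll confirm that in an enlarged crop.

```bash
python3 - <<'E'
from h import *
a=np.load('pics/scene0.npy',allow_pickle=True).item();b=np.load('pics/side0.npy',allow_pickle=True).item()
A=cv2.resize(a['image'][205:345,190:315],None,fx=3.2,fy=3.2,interpolation=cv2.INTER_CUBIC)
B=cv2.resize(b['image'][90:190,245:375],None,fx=3,fy=3,interpolation=cv2.INTER_CUBIC)
C=np.zeros((max(A.shape[0],B.shape[0]),A.shape[1]+B.shape[1],3),np.uint8);C[:A.shape[0],:A.shape[1]]=A;C[:B.shape[0],A.shape[1]:]=B
print(A.shape,B.shape);save(C,'crop1')
E
```

```text
(448, 400, 3) (300, 390, 3)
```

View pics/crop1.png

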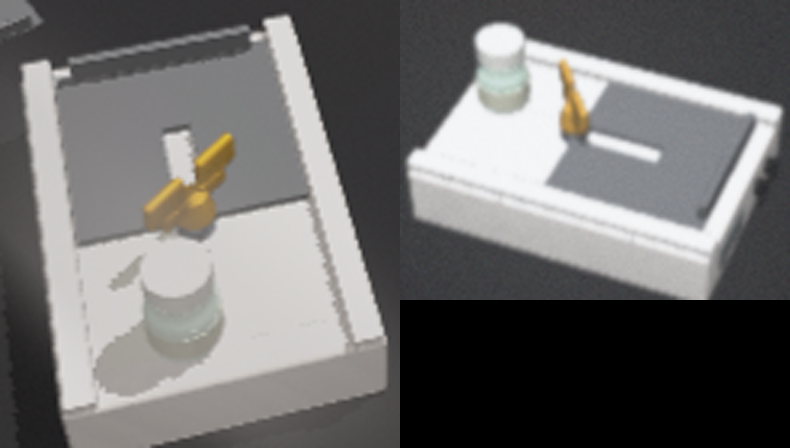

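The crop confirms it: the full-width slotted grey plate with a rear lip sits between the rails. The wing nut is in the slot mouth and the jar is beyond it. Now I'll cast rays.

```bash
python3 - <<'E'
from h import *
a=np.load('pics/scene0.npy',allow_pickle=True).item();b=np.load('pics/side0.npy',allow_pickle=True).item()
ca=lambda x,y:(190+x/3.2-.3,205+y/3.2-.3); cb=lambda x,y:(245+(x-400)/3-.3,90+y/3-.3)
np.set_printoptions(precision=1,suppress=True)
rl,fl,rr,fr=[onz(a,*ca(*p),58) for p in((22,66),(65,413),(290,15),(386,350))]
print('A rails',rl,fl,rr,fr,np.linalg.norm(fl-rl),np.linalg.norm(fr-rr),np.linalg.norm(rr-rl),np.linalg.norm(fr-fl))
B=[onz(b,*cb(*p),58) for p in((412,155),(710,248),(782,112),(525,40))]
print('B',*B,[np.linalg.norm(B[i]-B[(i+1)%4]) for i in range(4)])
for n,P in(('A',(rl,fl,rr,fr)),('B',(B[2],B[3],B[1],B[0]))):
    x=(P[1]-P[0]+P[3]-P[2]);yaw=np.arctan2(x[1],x[0]);c=sum(P)/4;print(n,'yaw',yaw,'stud',c+20*np.array([np.cos(yaw),np.sin(yaw),0]))
def tri(ua,ub):
    o1,d1=ray(a,*ua);o2,d2=ray(b,*ub);t=np.linalg.lstsq(np.c_[d1,-d2],o2-o1,rcond=None)[0]
    p,q=o1+d1*t[0],o2+d2*t[1];return (p+q)/2,np.linalg.norm(p-q)
print('jarcap',onz(a,*ca(178,268),110),onz(b,*cb(500,36),110),tri(ca(178,268),cb(500,36)))
print('wing far tip',onz(a,*ca(232,138),100),'near tip',onz(a,*ca(148,212),100))
print('hubfoot A',onz(a,*ca(197,222),65))
# mask brass in both
for s,n in((a,'A'),(b,'B')):
    h=cv2.cvtColor(s['image'],cv2.COLOR_RGB2HSV);m=cv2.inRange(h,(12,120,80),(28,255,255));sub=np.zeros_like(m)
    r=(slice(240,285),slice(230,270)) if n=='A' else (slice(105,140),slice(290,315));sub[r]=m[r];v,u=np.nonzero(sub);print(n,len(u),u.min(),u.max(),v.min(),v.max())
# amber, pot, mat
ga=onz(a,411,169,78);print('amber A',ga,'B',onz(b,307,284,78));print('pot A',onz(a,468.5,225,73),'B',onz(b,202,277,73))
M=[onz(a,*p,3) for p in((376,194),(458,265),(495,241),(412,170))];print('mat',*M,sum(M)/4)
M=[onz(b,*p,3) for p in((199,274),(182,332),(329,340),(334,281))];print('matB',*M,sum(M)/4,[np.linalg.norm(M[i]-M[(i+1)%4]) for i in range(4)])
# slot end/ cover front edge / lip
print('coverlip A',onz(a,*ca(72,62),71),onz(a,*ca(248,30),71),'front edge',onz(a,*ca(77,243),55),onz(a,*ca(310,198),55))
E
```

```text
A rails [ 420.2 -165.8   58. ] [ 657.  -206.8   58. ] [447.6  -2.7  58. ] [691.9 -47.2  58. ] 240.36996603297655 248.30479613956217 165.39224273832224 163.37676184805912
B [679.2 -51.6  58. ] [446.2  -5.3  58. ] [ 416.2 -159.8   58. ] [ 631.4 -201.7   58. ] [np.float64(237.6292687502721), np.float64(157.39310524550478), np.float64(219.22883774282283), np.float64(157.5498460053445)]
A yaw -0.17598691968061214 stud [ 573.9 -109.1   58. ]
B yaw -0.19392164671672618 stud [ 562.9 -108.5   58. ]
jarcap [ 635.1 -135.3  110. ] [ 632.  -138.6  110. ] (array([ 633.1, -136.3,  110.1]), np.float64(4.043662529688136))
wing far tip [559.7 -79.6 100. ] near tip [ 588.2 -136.7  100. ]
hubfoot A [ 579.3 -109.7   65. ]
A 191 236 262 247 270
B 99 299 306 111 133
amber A [470.2 290.7  78. ] B [468.2 285.1  78. ]
pot A [650.5 306.   73. ] B [648.  307.1  73. ]
mat [441.8 228.3   3. ] [682.7 274.9   3. ] [664.5 382.5   3. ] [406.1 347.8   3. ] [548.8 308.4   3. ]
matB [683.5 265.3   3. ] [669.4 381.1   3. ] [417.1 341.8   3. ] [430.4 226.1   3. ] [550.1 303.6   3. ] [np.float64(116.6041900323874), np.float64(255.2804894294424), np.float64(116.50603012033501), np.float64(256.10442864533746)]
coverlip A [ 441.8 -139.2   71. ] [460.7 -34.8  71. ] front edge [ 557.8 -172.2   55. ] [582.8 -44.9  55. ]
```

Request:
send_rows(
  motion=[
    [5.8,-2.6,0.3,0,0,0.07,8.5],
    [11.6,-5.3,0.7,0,0,0.14,8.5],
    [17.4,-7.9,1.0,0,0,0.2,8.5],
    [23.2,-10.6,1.4,0,0,0.27,8.5],
    [29.0,-13.2,1.7,0,0,0.34,8.5],
    [34.8,-15.9,2.1,0,0,0.41,8.5],
    [40.6,-18.5,2.4,0,0,0.48,8.5],
    [46.4,-21.2,2.8,0,0,0.54,8.5],
    [51.8,-23.7,3.1,0,0,0.61,8.5],
    [51.8,-23.7,3.1,0,0,0.61,8.5],
  ],
)

```text
time_s: 1.4
tool_pos: [634.7, -132.3, 199.6]
tcp_rot: [-3.129, 0.275, 0.0]
ft_force: [-0.2, -0.5, 1.0]
opening: 0.993
finger_force: 0.0
```

```bash
python3 - <<'E'
from h import *
st=manip.read_state();w=snap('wrist');print(st['time_s'],st['tool_pos'],st['tcp_rot'],st['joints'])
np.save('pics/w1.npy',dict(w=w,st=st),allow_pickle=True);save(w['image'],'w1')
for n,p in(('stud',(571,-109,65)),('jar',(633,-136,110))): print(n,wproj(st,w,p))
E
```

```text
1.4 [ 634.65509138 -132.29920158  199.60159744] [-3.12886114e+00  2.74507434e-01  1.32258522e-04] [-2.08197717e-01  4.18239627e-01  1.61008519e+00  7.77354039e-04
  1.11343737e+00  1.53727510e+00]
stud (np.float64(304.8148454782125), np.float64(255.78764922866426))
jar (np.float64(321.6541224867928), np.float64(206.31067488157004))
```

View pics/w1.png

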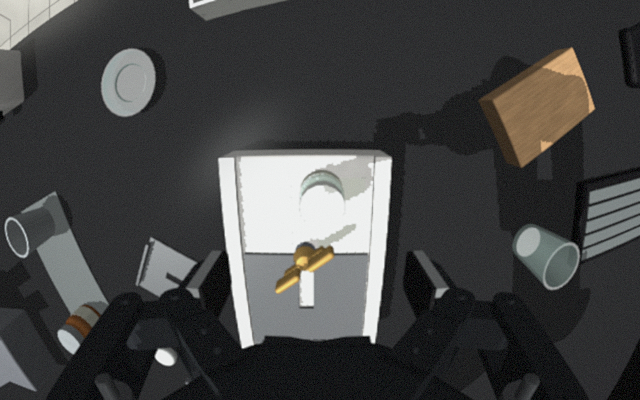

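Wrist view: jar cap at (322,203), wings from (278,288) to (332,251), base front corners at about (219,157) and (391,157), cover's leading edge at v≈254.

```bash
python3 - <<'E'
from h import *
np.set_printoptions(precision=1,suppress=True)
D=np.load('pics/w1.npy',allow_pickle=True).item();w,st=D['w'],D['st']
h=cv2.cvtColor(w['image'],cv2.COLOR_RGB2HSV)
m=cv2.inRange(h,(12,120,80),(28,255,255));m[:235]=0;m[300:]=0;m[:,:270]=0;m[:,345:]=0
v,u=np.nonzero(m);print('brass',len(u),u.min(),u.max(),v.min(),v.max())
for p in((278,289),(332,250),(304,266)): print('wing',wonz(st,w,*p,100))
P=[wonz(st,w,*p,100)for p in((278,289),(332,250))];d=P[1]-P[0];print(np.arctan2(d[1],d[0]),np.linalg.norm(d),(P[0]+P[1])/2)
print('cap',wonz(st,w,322,206,110),wonz(st,w,300,206,110),wonz(st,w,344,206,110))
F=[wonz(st,w,*p,58)for p in((219.5,157),(391,157),(245,348),(370,342))];print(*F)
for a,b in((F[0],F[2]),(F[1],F[3])): print(np.arctan2(*(a-b)[1::-1]))
y=np.arctan2(*(F[0]-F[1])[1::-1])-np.pi/2;print('yaw',y,'stud',(F[0]+F[1])/2-100*np.array([np.cos(y),np.sin(y),0]),np.linalg.norm(F[0]-F[1]))
print('hub? ',wonz(st,w,306,254,66),'slot end',wonz(st,w,306,308,55),'cover edge',wonz(st,w,306,254,55))
E
```

```text
brass 1019 276 333 247 292
wing [557.9 -82.5 100. ]
wing [ 589.4 -137.7  100. ]
wing [ 578.1 -110.9  100. ]
-1.053329350416904 63.52700574875953 [ 573.6 -110.1  100. ]
cap [ 633.2 -136.3  110. ] [ 636.2 -119.3  110. ] [ 630.2 -153.4  110. ]
[682.2 -46.3  58. ] [ 653.3 -206.6   58. ] [449.9  -8.6  58. ] [ 435.6 -163.    58. ]
-0.1608720431825267
-0.19760380170971034
yaw -0.17794046881551728 stud [ 569.3 -108.7   58. ] 162.82711687524798
hub?  [ 573.2 -110.7   66. ] slot end [500.4 -96.3  55. ] cover edge [ 568.  -109.3   55. ]
```

Request:
send_rows(
  motion=[
    [-0.1,0.4,2.5,0,0,0,7.0],
    [-0.1,0.4,6,0,0,0,7.0],
    [-0.1,0.4,9.5,0,0,0,7.0],
    [-0.1,0.4,12.3,0,0,0,7.0],
    [-0.1,0.4,13.3,0,0,0,7.0],
    [-0.1,0.4,13.3,0,0,0,6.0],
    [-0.1,0.4,13.3,0,0,0,3.5],
    [-0.1,0.4,13.3,0,0,0,3.5],
    [-0.1,0.4,13.3,0,0,0,3.5],
    [-0.1,0.4,13.3,0,0,0,3.5],
  ],
  force=25,
)

```text
time_s: 2.7
tool_pos: [632.0, -139.6, 68.9]
tcp_rot: [3.129, -0.279, 0.004]
ft_force: [-2.3, -1.0, 7.3]
opening: 0.452
finger_force: 25.3
```

Request:
send_rows(
  motion=[
    [0,0,-0.5,0,0,0,3.5],
    [0,0,-2,0,0,0,3.5],
    [0,0,-4.5,0,0,0,3.5],
    [0,0,-7.5,0,0,0,3.5],
    [0,0,-10.5,0,0,0,3.5],
    [0,0,-12,0,0,0,3.5],
    [0,-2,-12.5,0,0,0,3.5],
    [-1,-5,-12.5,0,0,0,3.5],
    [-2,-9,-12.5,0,0,0,3.5],
    [-3,-12,-12.5,0,0,-0.05,3.5],
  ],
)

```text
time_s: 3.95
tool_pos: [622.1, -13.4, 191.3]
tcp_rot: [-3.135, 0.199, 0.003]
ft_force: [0.2, 0.6, -1.1]
opening: 0.45
finger_force: 25.4
```

```bash
python3 - <<'E'
from h import *
st=manip.read_state();print(st['joints'],st['ft_force'],st['opening'],st['finger_force'],R.from_rotvec(st['tcp_rot']).as_matrix().round(3))
E
```

```text
[-2.42384070e-02  3.88624686e-01  1.67590540e+00  6.41422053e-04
  1.07882009e+00  1.67296246e+00] [ 0.18771694  0.56259907 -1.12497388] 0.4498598169852615 25.41960454545915 [[ 0.992 -0.126 -0.002]
 [-0.126 -0.992  0.001]
 [-0.002 -0.    -1.   ]]
```

Request:
send_rows(
  motion=[
    [-1,-4,0,0,0,-0.03,3.5],
    [-2.5,-8,0,0,0,-0.06,3.5],
    [-4,-12.5,0,0,0,-0.1,3.5],
    [-5.5,-17,0,0,0,-0.14,3.5],
    [-7,-21.5,0,0,0,-0.18,3.5],
    [-8.5,-25.5,0,0,0,-0.22,3.5],
    [-9.5,-28,0,0,0,-0.25,3.5],
    [-10,-29.5,0,0,0,-0.25,3.5],
    [-10.2,-30,0,0,0,-0.25,3.5],
    [-10.2,-30,0,0,0,-0.25,3.5],
  ],
)

```text
time_s: 5.2
tool_pos: [560.0, 294.3, 192.0]
tcp_rot: [3.135, 0.191, -0.001]
ft_force: [0.4, -0.1, -1.1]
opening: 0.449
finger_force: 25.4
```

```bash
python3 - <<'E'
from h import *
st=manip.read_state();w=snap('wrist');print(st['time_s'],st['tool_pos'],st['tcp_rot'])
np.save('pics/w2.npy',dict(w=w,st=st),allow_pickle=True);save(w['image'],'w2')
E
```

```text
5.2 [560.01889981 294.31941404 192.01946302] [ 3.13538999e+00  1.90647195e-01 -6.16542844e-04]
```

View pics/w2.png

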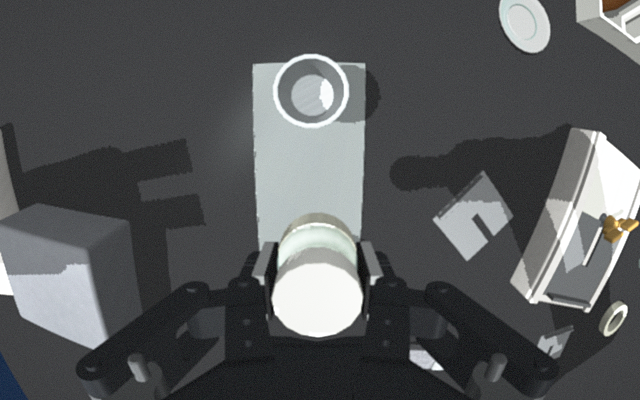

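Wrist view: pot rim centre at (311,90), mat far corners at (252,64) and (366,64), held jar cap at (318,293). The amber jar is hidden behind the held jar.

```bash
python3 - <<'E'
from h import *
np.set_printoptions(precision=1,suppress=True)
D=np.load('pics/w2.npy',allow_pickle=True).item();w,st=D['w'],D['st']
pot=wonz(st,w,311,90.5,73);print('pot',pot,wonz(st,w,274,90.5,73),wonz(st,w,348.5,90.5,73))
C=[wonz(st,w,*p,3)for p in((252.5,64),(366,64),(257,235),(361,235))];print(*C,np.linalg.norm(C[0]-C[1]))
x=(C[0]-C[2]+C[1]-C[3])/2;y=np.arctan2(x[1],x[0]);print('yaw',y,'ctr',(C[0]+C[1])/2-130*np.array([np.cos(y),np.sin(y),0]))
b=np.load('pics/side0.npy',allow_pickle=True).item();a=np.load('pics/scene0.npy',allow_pickle=True).item()
# amber by orange band mask in both
for n,s,r in(('A',a,(slice(150,210),slice(385,435))),('B',b,(slice(265,330),slice(280,335)))):
    h=cv2.cvtColor(s['image'],cv2.COLOR_RGB2HSV);m=np.zeros(h.shape[:2],np.uint8);m[r]=cv2.inRange(h,(3,110,50),(25,255,255))[r]
    v,u=np.nonzero(m);print(n,len(u),u.min(),u.max(),v.min(),v.max())
def tri(ua,ub):
    o1,d1=ray(a,*ua);o2,d2=ray(b,*ub);t=np.linalg.lstsq(np.c_[d1,-d2],o2-o1,rcond=None)[0]
    p,q=o1+d1*t[0],o2+d2*t[1];return (p+q)/2,np.linalg.norm(p-q)
print(tri((411,169),(307,284)),tri((468.5,225),(202,277)))
save(np.hstack([cv2.resize(a['image'][145:275,370:500],(390,390),interpolation=cv2.INTER_CUBIC),cv2.resize(b['image'][250:350,175:340],None,fx=2.4,fy=2.4,interpolation=cv2.INTER_CUBIC)[:390] if 0 else cv2.copyMakeBorder(cv2.resize(b['image'][250:350,175:340],(396,240),interpolation=cv2.INTER_CUBIC),0,150,0,0,cv2.BORDER_CONSTANT)]),'crop2')
E
```

```text
pot [648.9 309.9  73. ] [645.7 340.7  73. ] [653. 279.  73.]
[676.8 377.5   3. ] [690.5 257.8   3. ] [484.5 355.7   3. ] [499.6 234.9   3. ] 120.45627583111758
yaw 0.11621833760029959 ctr [554.5 302.6   3. ]
A 301 396 423 174 201
B 241 291 323 296 315
(array([469.7, 288.1,  80. ]), np.float64(4.939569457636823)) (array([649. , 306.7,  71.6]), np.float64(1.3040003462628649))
```

View pics/crop2.png

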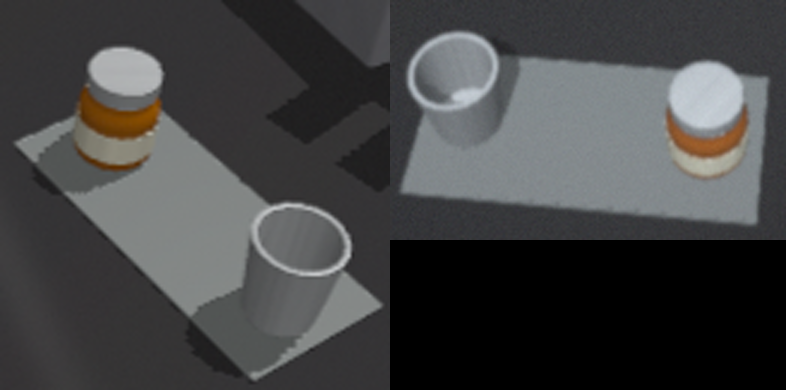

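The crop shows amber cap centre at scene (411,169) and side (306.5,288.5). My earlier side pixel was about 4 px too high.

```bash
python3 - <<'E'
from h import *
np.set_printoptions(precision=1,suppress=True)
b=np.load('pics/side0.npy',allow_pickle=True).item();a=np.load('pics/scene0.npy',allow_pickle=True).item()
print('amber',onz(a,411,168.7,78),onz(b,306.5,288.5,78),'pot',onz(a,469.4,224.8,73),onz(b,203,280,73))
D=np.load('pics/w2.npy',allow_pickle=True).item();w,st=D['w'],D['st']
print(wonz(st,w,318,293,192.-69+110)) # held jar cap centre
E
```

```text
amber [469.4 291.2  78. ] [467.1 293.7  78. ] pot [650.8 307.9  73. ] [644.2 312.3  73. ]
[564.6 294.2 233. ]
```

Request:
send_rows(
  motion=[
    [-0.1,-0.3,1,0,0,0,3.5],
    [-0.3,-0.7,3.5,0,0,0,3.5],
    [-0.3,-0.7,6.5,0,0,0,3.5],
    [-0.3,-0.7,9.5,0,0,0,3.5],
    [-0.3,-0.7,12,0,0,0,3.5],
    [-0.3,-0.7,14,0,0,0,3.5],
    [-0.3,-0.7,15.5,0,0,0,3.5],
    [-0.3,-0.7,16.2,0,0,0,3.5],
    [-0.3,-0.7,16.6,0,0,0,3.5],
    [-0.3,-0.7,16.7,0,0,0,3.5],
  ],
)

```text
time_s: 6.5
tool_pos: [556.6, 301.4, 25.6]
tcp_rot: [-3.135, -0.191, -0.001]
ft_force: [-0.3, 0.6, -0.9]
opening: 0.452
finger_force: 25.4
```

Not touching yet, so I'll creep down.

Request:
send_rows(
  motion=[
    [0,0,0.07,0,0,0,3.5],
    [0,0,0.14,0,0,0,3.5],
    [0,0,0.21,0,0,0,3.5],
    [0,0,0.28,0,0,0,3.5],
    [0,0,0.34,0,0,0,3.5],
    [0,0,0.38,0,0,0,3.5],
    [0,0,0.4,0,0,0,3.5],
    [0,0,0.4,0,0,0,3.5],
    [0,0,0.4,0,0,0,3.5],
    [0,0,0.4,0,0,0,3.5],
  ],
)

```text
time_s: 7.75
tool_pos: [556.3, 301.2, 22.0]
tcp_rot: [-3.136, -0.191, -0.0]
ft_force: [-2.7, -1.0, 6.5]
opening: 0.454
finger_force: 26.1
```

Request:
send_rows(
  motion=[
    [0,0,0,0,0,0,4.4],
    [0,0,0,0,0,0,5.2],
    [0,0,0,0,0,0,6],
    [0,0,0,0,0,0,7],
    [0,0,-1,0,0,0,7],
    [0,0,-4,0,0,0,7],
    [0,0,-8,0,0,0,7],
    [0,0,-13,0,0,0,7],
    [-2,0,-17,0,0,0,7],
    [-4,0,-18,0,0,0,7],
  ],
)

```text
time_s: 9.0
tool_pos: [517.6, 297.1, 205.2]
tcp_rot: [-3.133, -0.191, -0.008]
ft_force: [-0.6, -0.3, -0.7]
opening: 0.813
finger_force: 0.0
```

```bash
python3 - <<'E'
from h import *
st=manip.read_state();w=snap('wrist');a=snap('scene');print(st['time_s'],st['tool_pos'],st['tcp_rot'],st['joints'])
np.save('pics/w3.npy',dict(w=w,st=st),allow_pickle=True)
A=cv2.resize(a['image'][145:275,370:500],(400,400),interpolation=cv2.INTER_CUBIC);W=cv2.resize(w['image'][0:400,120:520],(400,400))
save(np.hstack([A,W]),'c3')
E
```

```text
9.0 [517.59926302 297.08426384 205.210621  ] [-3.13328652 -0.19061822 -0.00781033] [5.18516506e-01 3.32560575e-01 1.72535411e+00 5.29044818e-05
 1.07810771e+00 1.96776469e+00]
```

View pics/c3.png

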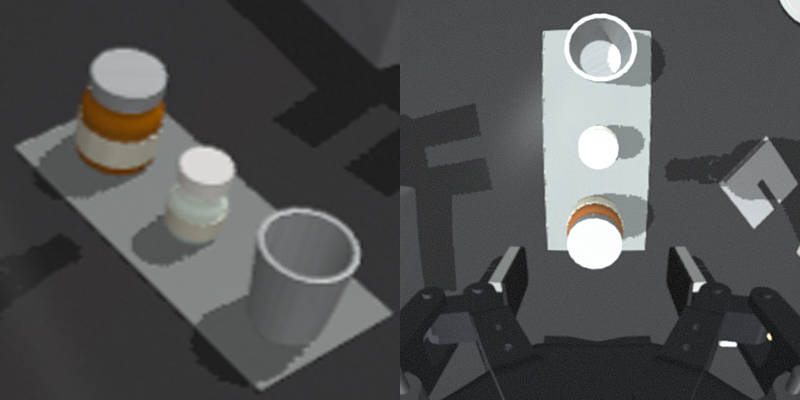

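The jar stands upright between the two. In wrist pixels: pot rim (320,46), jar cap (318,147), amber cap (314,242).

```bash
python3 - <<'E'
from h import *
np.set_printoptions(precision=1,suppress=True)
D=np.load('pics/w3.npy',allow_pickle=True).item();w,st=D['w'],D['st']
p,j,a=wonz(st,w,320,46.5,73),wonz(st,w,318,147,63),wonz(st,w,314,242,78);m=(p+a)/2;d=(p-a)[:2];L=np.linalg.norm(d);d/=L;e=(j-m)[:2]
print(p,j,a,L,'along',e@d,'across',e@[-d[1],d[0]])
# push start: base frame
y=-.178;Rb=np.array([[np.cos(y),-np.sin(y)],[np.sin(y),np.cos(y)]]);s=np.array([572,-109.7])
for q in((-155,0),(-138,0),(-120,0),(-70,0)):print(q,s+Rb@q)
R0=R.from_rotvec(st['tcp_rot']);print('tool x heading',np.arctan2(*R0.as_matrix()[1::-1,0]))
E
```

```text
[648.8 310.6  73. ] [557.8 301.2  63. ] [470.  294.1  78. ] 179.55948494772096 along -1.7076615426394184 across -1.053427289206875
(-155, 0) [419.4 -82.3]
(-138, 0) [436.2 -85.3]
(-120, 0) [453.9 -88.5]
(-70, 0) [503.1 -97.3]
tool x heading 0.1215176223299863
```

Within 2 mm of midway. Next I go behind the lip with shut fingers.

Request:
send_rows(
  motion=[
    [-1.5,3.5,0,0,0,0.03,4],
    [-3.5,8.5,0,0,0,0.07,2],
    [-5.5,13.5,0,0,0,0.11,0],
    [-7.4,18.5,0,0,0,0.15,0],
    [-9.3,23.5,0,0,0,0.19,0],
    [-11.3,28.5,1,0,0,0.23,0],
    [-13,33,3,0,0,0.27,0],
    [-14.1,35.6,6,0,0,0.3,0],
    [-14.3,36.4,9,0,0,0.3,0],
    [-14.3,36.4,11,0,0,0.3,0],
  ],
)

```text
time_s: 10.35
tool_pos: [418.5, -83.3, 89.9]
tcp_rot: [3.129, -0.282, -0.002]
ft_force: [-0.1, 0.4, -0.3]
opening: -0.003
finger_force: 0.0
```

```bash
python3 - <<'E'
from h import *
st=manip.read_state();w=snap('wrist');print(st['time_s'],st['tool_pos'],st['tcp_rot'],st['joints'])
np.save('pics/w4.npy',dict(w=w,st=st),allow_pickle=True);save(w['image'],'w4')
for n,p in(('lip top',(572-124*.984,-109.7+124*.177,71)),): print(n,wproj(st,w,p))
E
```

```text
10.35 [418.48992338 -83.30553131  89.87850374] [ 3.12890588e+00 -2.81994350e-01 -1.88490612e-03] [-1.99899658e-01  2.59278465e-01  2.16352663e+00 -2.06534077e-04
  7.19979797e-01  1.55081745e+00]
lip top (np.float64(314.0224541579718), np.float64(187.32354197710762))
```

View pics/w4.png

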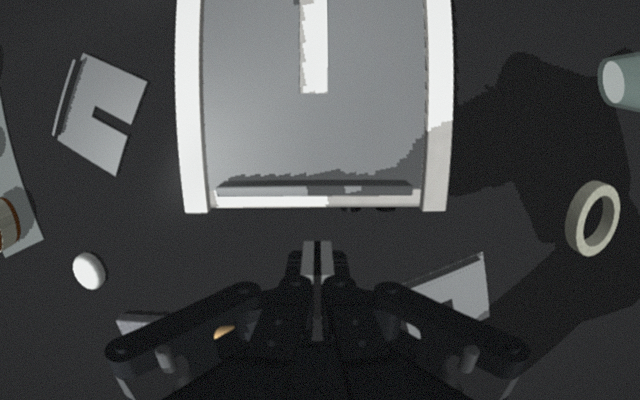

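Wrist view: lip strip at v≈187–195 centred on u≈315; shut fingertips at (317,243), clear of the box's rear edge (v≈209). Descend and push.

Request:
send_rows(
  motion=[
    [0,0,1.5,0,0,0,0],
    [0,0,3.0,0,0,0,0],
    [0.3,0,3.2,0,0,0,0],
    [1.2,0,3.2,0,0,0,0],
    [2,0,3.2,0,0,0,0],
    [2.8,0,3.2,0,0,0,0],
    [3.7,0,3.2,0,0,0,0],
    [4.6,0,3.2,0,0,0,0],
    [5.5,0,3.2,0,0,0,0],
    [6.2,0,3.2,0,0,0,0],
  ],
)

```text
time_s: 11.65
tool_pos: [480.7, -93.5, 59.3]
tcp_rot: [3.129, -0.28, 0.001]
ft_force: [-3.0, 0.7, 3.5]
opening: 0.001
finger_force: 2.1
```

Request:
send_rows(
  motion=[
    [0.3,0,0,0,0,0,0],
    [0.6,0,0,0,0,0,0],
    [0.8,0,0,0,0,0,0],
    [1.0,0,0,0,0,0,0],
    [1.1,0,0,0,0,0,0],
    [1.2,0,0,0,0,0,0],
    [1.3,0,0,0,0,0,0],
    [1.4,0,0,0,0,0,0],
    [1.5,0,0,0,0,0,0],
    [1.5,0,0,0,0,0,0],
  ],
)

```text
time_s: 12.9
tool_pos: [494.9, -96.0, 59.3]
tcp_rot: [3.129, -0.279, 0.001]
ft_force: [-0.9, 0.3, -0.1]
opening: 0.0
finger_force: 0.4
```

Request:
send_rows(
  motion=[
    [0.1,0,0,0,0,0,0],
    [0.2,0,0,0,0,0,0],
    [0.3,0,0,0,0,0,0],
    [0.4,0,0,0,0,0,0],
    [0.5,0,0,0,0,0,0],
    [0.6,0,0,0,0,0,0],
    [0.65,0,0,0,0,0,0],
    [0.7,0,0,0,0,0,0],
    [0.75,0,0,0,0,0,0],
    [0.8,0,0,0,0,0,0],
  ],
)

```text
time_s: 14.15
tool_pos: [498.0, -96.6, 58.7]
tcp_rot: [-3.128, 0.279, 0.014]
ft_force: [-18.5, 3.0, 16.4]
opening: 0.0
finger_force: 9.4
```

Force says the cover is against the stud. Back off, lift, and start turning towards the wing direction.

Request:
send_rows(
  motion=[
    [-0.6,0,0,0,0,0,0],
    [-1.8,0,0,0,0,0,0],
    [-1.8,0,-2.5,0,0,-0.1,0],
    [-1,0,-6,0,0,-0.28,0],
    [1,0,-9.5,0,0,-0.46,1],
    [3,0,-12,0,0,-0.64,3],
    [5,0,-12,0,0,-0.82,3],
    [6.5,0,-12,0,0,-1.0,3],
    [7.1,0,-12,0,0,-1.18,3],
    [7.1,0,-12,0,0,-1.36,3],
  ],
)

```text
time_s: 15.4
tool_pos: [573.0, -110.1, 179.3]
tcp_rot: [2.603, 1.757, 0.002]
ft_force: [0.4, 0.2, -0.1]
opening: 0.348
finger_force: 0.0
```

Request:
send_rows(
  motion=[
    [0,0,0,0,0,-0.18,3],
    [0,0,0,0,0,-0.36,3],
    [0,0,0,0,0,-0.54,3],
    [0,0,0,0,0,-0.72,3],
    [0,0,0,0,0,-0.85,3],
    [0,0,0,0,0,-0.91,3],
    [0,0,0,0,0,-0.91,3],
    [0,0,0,0,0,-0.91,3],
    [0,0,0,0,0,-0.91,3],
    [0,0,0,0,0,-0.91,3],
  ],
)

```text
time_s: 16.65
tool_pos: [572.4, -110.0, 179.3]
tcp_rot: [1.575, 2.718, 0.0]
ft_force: [-0.4, 0.1, -0.3]
opening: 0.353
finger_force: 0.0
```

```bash
python3 - <<'E'
from h import *
st=manip.read_state();w=snap('wrist');a=snap('scene');print(st['time_s'],st['tool_pos'],st['tcp_rot'],st['joints'],np.arctan2(*R.from_rotvec(st['tcp_rot']).as_matrix()[1::-1,0]))
np.save('pics/w5.npy',dict(w=w,st=st,a=a),allow_pickle=True)
A=cv2.resize(a['image'][205:345,190:315],(400,448),interpolation=cv2.INTER_CUBIC);save(np.hstack([cv2.copyMakeBorder(w['image'][:,120:520],0,48,0,0,cv2.BORDER_CONSTANT),A]),'c5')
E
```

```text
16.65 [ 572.38366368 -109.98107233  179.29058937] [1.57478590e+00 2.71828991e+00 2.74539344e-05] [-1.92398426e-01  3.42967073e-01  1.77472903e+00 -1.43548644e-05
  1.02380754e+00 -7.13023231e-01] 2.0914285954718377
```

View pics/c5.png

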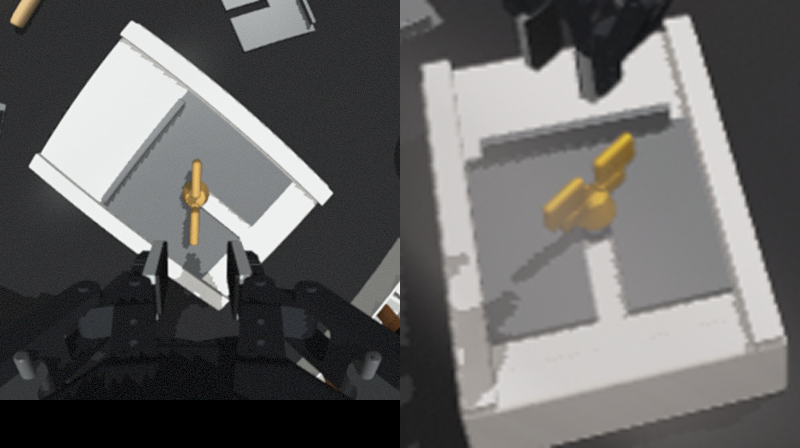

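The cover is home around the stud (slot end under the nut). In the wrist view the wings are in line with the image vertical, from (316,159) to (314,246).

```bash
python3 - <<'E'
from h import *
np.set_printoptions(precision=2,suppress=True)
D=np.load('pics/w5.npy',allow_pickle=True).item();w,st=D['w'],D['st']
h=cv2.cvtColor(w['image'],cv2.COLOR_RGB2HSV)
m=cv2.inRange(h,(10,110,70),(30,255,255));m[:140]=0;m[260:]=0;m[:,:295]=0;m[:,335:]=0
v,u=np.nonzero(m);print(u.min(),u.max(),v.min(),v.max())
t=u[v<v.min()+12];b=u[v>v.max()-12];print(t.mean(),b.mean(),t.min(),t.max(),b.min(),b.max())
for z in(98,100,102):
    P,Q=wonz(st,w,t.mean(),v.min(),z),wonz(st,w,b.mean(),v.max()+1,z);d=P-Q
    # tool-frame
    T=R.from_rotvec(st['tcp_rot']).as_matrix().T
    print(z,(P+Q)/2,np.linalg.norm(d),np.arctan2(d[1],d[0]),'tool',T@(P-st['tool_pos']),T@(Q-st['tool_pos']))
E
```

```text
303 327 160 244
316.45054945054943 313.46153846153845 312 320 310 317
98 [ 569.19 -107.92   98.  ] 67.50361256490885 2.0565754145327806 tool [37.11 -0.58 81.29] [-30.35  -2.93  81.29]
100 [ 568.89 -107.39  100.  ] 66.90084711691455 2.0565754145327793 tool [37.42 -0.58 79.29] [-29.44  -2.91  79.29]
102 [ 568.6  -106.86  102.  ] 66.2980816689203 2.0565754145327793 tool [37.73 -0.57 77.29] [-28.53  -2.88  77.29]
```

Request:
send_rows(
  motion=[
    [0.2,-0.15,2,0,0,0.03,3],
    [0.2,-0.15,5,0,0,0.03,3],
    [0.2,-0.15,8,0,0,0.03,3],
    [0.2,-0.15,9.2,0,0,0.03,3],
    [0.2,-0.15,9.5,0,0,0.03,3],
    [0.2,-0.15,9.5,0,0,0.03,2],
    [0.2,-0.15,9.5,0,0,0.03,1],
    [0.2,-0.15,9.5,0,0,0.03,0.3],
    [0.2,-0.15,9.5,0,0,0.03,0.3],
    [0.2,-0.15,9.5,0,0,0.03,0.3],
  ],
  force=40,
)

```text
time_s: 18.0
tool_pos: [570.4, -109.3, 85.2]
tcp_rot: [1.614, 2.694, 0.0]
ft_force: [-2.6, -1.7, 6.3]
opening: 0.067
finger_force: 41.1
```

```bash
cat > s.py <<'E'
from h import *
st=manip.read_state();np.set_printoptions(precision=2,suppress=True)
print(st['time_s'],st['tool_pos'],np.arctan2(*R.from_rotvec(st['tcp_rot']).as_matrix()[1::-1,0]),'j6',st['joints'][5],'F',st['ft_force'],'M',st['moment'],st['opening']*85,st['finger_force'])
E
python3 s.py
```

```text
18.0 [ 570.41 -109.31   85.24] 2.061880402790366 j6 -0.6824823431911122 F [-2.57 -1.7   6.26] M [-0.29  0.42  0.02] 5.7134732860200454 41.076771318912506
```

Request:
send_rows(
  motion=[
    [0,0,0.02,0,0,0.12,0.3],
    [0,0,0.06,0,0,0.3,0.3],
    [0,0,0.09,0,0,0.48,0.3],
    [0,0,0.13,0,0,0.66,0.3],
    [0,0,0.16,0,0,0.84,0.3],
    [0,0,0.19,0,0,1.02,0.3],
    [0,0,0.23,0,0,1.2,0.3],
    [0,0,0.26,0,0,1.38,0.3],
    [0,0,0.3,0,0,1.55,0.3],
    [0,0,0.32,0,0,1.65,0.3],
  ],
)

```text
time_s: 19.25
tool_pos: [568.8, -108.9, 81.9]
tcp_rot: [-3.076, -0.636, 0.003]
ft_force: [-7.6, -0.1, 12.3]
opening: 0.062
finger_force: 41.7
```

```bash
python3 s.py
```

```text
19.25 [ 568.81 -108.9    81.94] 0.4075557230813588 j6 0.9717524429632217 F [-7.62 -0.15 12.3 ] M [ 0.06  1.4  -0.01] 5.264606195720353 41.744360625743866
```

Request:
send_rows(
  motion=[
    [-0.1,-0.05,-0.06,0,0,0.12,0.3],
    [-0.18,-0.08,-0.02,0,0,0.3,0.3],
    [-0.18,-0.08,0.01,0,0,0.48,0.3],
    [-0.18,-0.08,0.05,0,0,0.66,0.3],
    [-0.18,-0.08,0.08,0,0,0.84,0.3],
    [-0.18,-0.08,0.11,0,0,1.02,0.3],
    [-0.18,-0.08,0.15,0,0,1.2,0.3],
    [-0.18,-0.08,0.18,0,0,1.38,0.3],
    [-0.18,-0.08,0.22,0,0,1.55,0.3],
    [-0.18,-0.08,0.24,0,0,1.65,0.3],
  ],
)

```text
time_s: 20.5
tool_pos: [569.1, -107.5, 79.1]
tcp_rot: [-2.552, 1.828, -0.001]
ft_force: [3.5, 8.7, -0.7]
opening: 0.069
finger_force: 40.3
```

```bash
python3 s.py
```

```text
20.5 [ 569.07 -107.49   79.14] -1.2432419030239052 j6 2.6211112482548367 F [ 3.46  8.74 -0.65] M [ 1.59 -0.53  0.03] 5.865934579673674 40.30110999941826
```

Request:
send_rows(
  motion=[
    [-0.13,-0.1,0,0,0,0,1.5],
    [-0.13,-0.1,0,0,0,0,3],
    [-0.13,-0.1,-1,0,0,0,3],
    [-0.13,-0.1,-3,0,0,-0.05,3],
    [-0.13,-0.1,-3.5,0,0,-0.22,3],
    [-0.13,-0.1,-3.5,0,0,-0.4,3],
    [-0.13,-0.1,-3.5,0,0,-0.58,3],
    [-0.13,-0.1,-3.5,0,0,-0.76,3],
    [-0.13,-0.1,-3.5,0,0,-0.94,3],
    [-0.13,-0.1,-3.5,0,0,-1.12,3],
  ],
)

```text
time_s: 21.75
tool_pos: [568.8, -107.7, 114.5]
tcp_rot: [3.136, -0.176, 0.001]
ft_force: [-0.1, 0.3, 0.7]
opening: 0.351
finger_force: 0.0
```

Request:
send_rows(
  motion=[
    [0,0,0,0,0,-0.18,3],
    [0,0,0,0,0,-0.36,3],
    [0,0,0,0,0,-0.54,3],
    [0,0,0,0,0,-0.72,3],
    [0,0,0,0,0,-0.9,3],
    [0,0,0,0,0,-1.08,3],
    [0,0,0,0,0,-1.26,3],
    [0,0,0,0,0,-1.44,3],
    [0,0,0,0,0,-1.62,3],
    [0,0,0,0,0,-1.8,3],
  ],
)

```text
time_s: 23.0
tool_pos: [568.7, -107.7, 114.4]
tcp_rot: [2.087, 2.347, 0.0]
ft_force: [0.4, -0.0, -0.2]
opening: 0.349
finger_force: 0.0
```

```bash
python3 s.py; python3 - <<'E'
from h import *
st=manip.read_state();w=snap('wrist')
h=cv2.cvtColor(w['image'],cv2.COLOR_RGB2HSV)
m=cv2.inRange(h,(10,110,70),(30,255,255));m[:130]=0;m[330:]=0;m[:,:270]=0;m[:,365:]=0
n,l,s,c=cv2.connectedComponentsWithStats(m)
for i in range(1,n):
    if s[i][4]>30: print(s[i],c[i])
save(w['image'],'w6')
E
```

```text
23.0 [ 568.75 -107.67  114.43] 1.6881243604453073 j6 -0.3068717430166065 F [ 0.35 -0.02 -0.24] M [0.04 0.04 0.02] 29.653373343302 0.0
[302 181  32  53 968] [314.68181818 210.55061983]
[316 240  18  48 518] [324.33011583 263.27606178]
```

Request:
send_rows(
  motion=[
    [0,0,0,0,0,-0.15,3],
    [0,0,0.3,0,0,-0.21,3],
    [0,0,1.8,0,0,-0.21,3],
    [0,0,3.2,0,0,-0.21,3],
    [0,0,3.5,0,0,-0.21,3],
    [0,0,3.5,0,0,-0.21,2],
    [0,0,3.5,0,0,-0.21,1],
    [0,0,3.5,0,0,-0.21,0.3],
    [0,0,3.5,0,0,-0.21,0.3],
    [0,0,3.5,0,0,-0.21,0.3],
  ],
  force=60,
)

```text
time_s: 24.3
tool_pos: [569.2, -107.4, 79.1]
tcp_rot: [1.837, 2.547, 0.001]
ft_force: [1.5, 1.6, 2.3]
opening: 0.059
finger_force: 59.1
```

```bash
python3 s.py
```

```text
24.3 [ 569.21 -107.37   79.12] 1.8917686811853225 j6 -0.5102848427964239 F [1.53 1.59 2.32] M [ 0.25 -0.4   0.02] 5.044519097782219 59.11602258682251
```

Request:
send_rows(
  motion=[
    [0,0,0.02,0,0,0.1,0.3],
    [0,0,0.04,0,0,0.2,0.3],
    [0,0,0.06,0,0,0.3,0.3],
    [0,0,0.08,0,0,0.4,0.3],
    [0,0,0.1,0,0,0.5,0.3],
    [0,0,0.11,0,0,0.58,0.3],
    [0,0,0.13,0,0,0.66,0.3],
    [0,0,0.14,0,0,0.74,0.3],
    [0,0,0.16,0,0,0.82,0.3],
    [0,0,0.16,0,0,0.82,0.3],
  ],
)

```text
time_s: 25.55
tool_pos: [570.0, -107.5, 78.2]
tcp_rot: [2.7, 1.602, 0.004]
ft_force: [2.2, 2.6, 8.3]
opening: 0.061
finger_force: 66.6
```

```bash
python3 s.py
```

```text
25.55 [ 570.04 -107.45   78.23] 1.0708065234040034 j6 0.310732764762696 F [2.17 2.63 8.26] M [ 0.42 -0.42  0.08] 5.219412093545773 66.60578347742558
```

Request:
send_rows(
  motion=[
    [0,0,0.0,0,0,0.08,0.3],
    [0,0,0.0,0,0,0.16,0.3],
    [0,0,0.0,0,0,0.24,0.3],
    [0,0,0.02,0,0,0.32,0.3],
    [0,0,0.03,0,0,0.4,0.3],
    [0,0,0.03,0,0,0.4,0.3],
    [0,0,0.03,0,0,0.4,0.3],
    [0,0,0.03,0,0,0.4,0.3],
    [0,0,0.03,0,0,0.4,0.3],
    [0,0,0.03,0,0,0.4,0.3],
  ],
)

```text
time_s: 26.8
tool_pos: [570.4, -107.7, 78.2]
tcp_rot: [2.964, 1.036, 0.005]
ft_force: [2.8, 0.9, 7.8]
opening: 0.061
finger_force: 68.7
```

```bash
python3 s.py
```

```text
26.8 [ 570.42 -107.68   78.18] 0.6722247955077956 j6 0.7094733890662454 F [2.76 0.87 7.77] M [ 0.22 -0.42  0.24] 5.155931946506012 68.65327253937721
```

Request:
send_rows(
  motion=[
    [0,0,0.0,0,0,0.08,0.3],
    [0,0,0.0,0,0,0.16,0.3],
    [0,0,0.0,0,0,0.24,0.3],
    [0,0,0,0,0,0.32,0.3],
    [0,0,0,0,0,0.4,0.3],
    [0,0,0,0,0,0.4,0.3],
    [0,0,0,0,0,0.4,0.3],
    [0,0,0,0,0,0.4,0.3],
    [0,0,0,0,0,0.4,0.3],
    [0,0,0,0,0,0.4,0.3],
  ],
  force=90,
)

```text
time_s: 28.05
tool_pos: [570.6, -108.0, 78.1]
tcp_rot: [3.111, 0.427, 0.006]
ft_force: [3.2, 0.4, 7.3]
opening: 0.057
finger_force: 84.7
```

```bash
python3 s.py; python3 - <<'E'
from h import *
st=manip.read_state();w=snap('wrist')
save(cv2.resize(w['image'][120:320,200:440],(720,600),interpolation=cv2.INTER_CUBIC),'w7')
E
```

```text
28.05 [ 570.6  -107.97   78.15] 0.27260571588290683 j6 1.109280138289588 F [3.21 0.42 7.32] M [-0.06 -0.52  0.35] 4.855791050065001 84.67208822446992
```

View pics/w7.png

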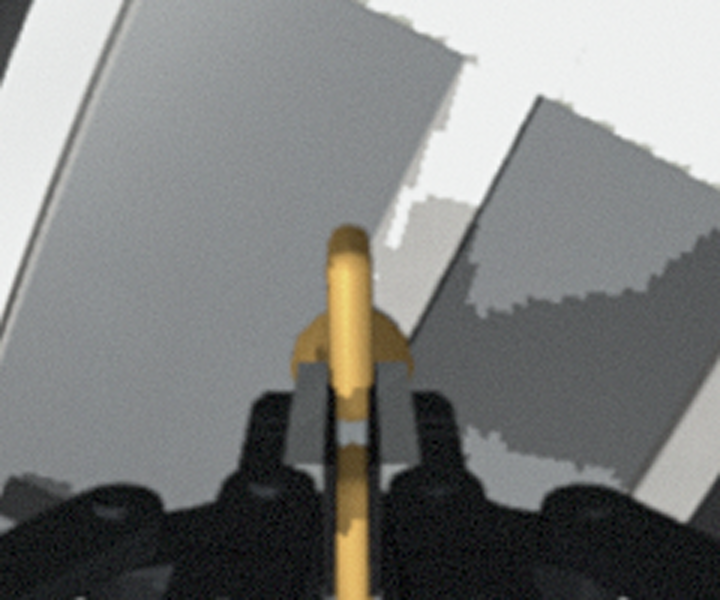

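The wings are still square between the pads and the hub sits on the cover. The torque is rising, so I'll tighten further.

Request:
send_rows(
  motion=[
    [0,0,0.0,0,0,0.1,0.3],
    [0,0,0.0,0,0,0.2,0.3],
    [0,0,0.0,0,0,0.3,0.3],
    [0,0,0,0,0,0.4,0.3],
    [0,0,0,0,0,0.5,0.3],
    [0,0,0,0,0,0.6,0.3],
    [0,0,0,0,0,0.7,0.3],
    [0,0,0,0,0,0.7,0.3],
    [0,0,0,0,0,0.7,0.3],
    [0,0,0,0,0,0.7,0.3],
  ],
)

```text
time_s: 29.35
tool_pos: [570.6, -108.5, 78.0]
tcp_rot: [3.069, -0.666, 0.007]
ft_force: [4.4, -3.8, 5.3]
opening: 0.053
finger_force: 87.6
```

```bash
python3 s.py; python3 - <<'E'
from h import *
w=snap('wrist');h=cv2.cvtColor(w['image'],cv2.COLOR_RGB2HSV)
m=cv2.inRange(h,(10,110,70),(30,255,255));m[:185]=0;m[225:]=0;m[:,:300]=0;m[:,340:]=0
for v in range(190,225,4):
    u=np.nonzero(m[v])[0]; print(v,u.min() if len(u) else None,u.max() if len(u) else None)
E
```

```text
29.35 [ 570.63 -108.54   78.02] -0.4272104304052964 j6 1.8092519945110928 F [ 4.44 -3.82  5.28] M [-0.53 -0.5   0.37] 4.533047779399217 87.61026258784113
190 None None
194 None None
198 312 321
202 311 322
206 310 322
210 310 322
214 310 322
218 310 322
222 310 323
```

Request:
send_rows(
  motion=[
    [0,0,0.0,0,0,0.1,0.3],
    [0,0,0.0,0,0,0.2,0.3],
    [0,0,0.0,0,0,0.3,0.3],
    [0,0,0,0,0,0.4,0.3],
    [0,0,0,0,0,0.5,0.3],
    [0,0,0,0,0,0.6,0.3],
    [0,0,0,0,0,0.7,0.3],
    [0,0,0,0,0,0.8,0.3],
    [0,0,0,0,0,0.9,0.3],
    [0,0,0,0,0,0.9,0.3],
  ],
)

```text
time_s: 30.65
tool_pos: [570.3, -109.1, 78.3]
tcp_rot: [2.483, -1.921, 0.009]
ft_force: [1.7, -4.4, 9.8]
opening: 0.061
finger_force: 266.6
```

```bash
python3 s.py; python3 - <<'E'
from h import *
w=snap('wrist');b=snap('side');h=cv2.cvtColor(w['image'],cv2.COLOR_RGB2HSV)
m=cv2.inRange(h,(10,110,70),(30,255,255));m[:185]=0;m[225:]=0;m[:,:300]=0;m[:,340:]=0
for v in range(190,225,8):
    u=np.nonzero(m[v])[0]; print(v,u.min() if len(u) else None,u.max() if len(u) else None)
W=cv2.resize(w['image'][140:290,240:390],(400,400),interpolation=cv2.INTER_CUBIC);B=cv2.resize(b['image'][80:200,255:375],(400,400),interpolation=cv2.INTER_CUBIC);save(np.hstack([W,B]),'c8')
E
```

```text
30.65 [ 570.32 -109.14   78.31] -1.3170135545177453 j6 2.703821731151916 F [ 1.72 -4.41  9.82] M [-0.85 -0.1   5.56] 5.179992430457023 266.56928976997733
190 None None
198 None None
206 None None
214 300 303
222 300 308
```

View pics/c8.png

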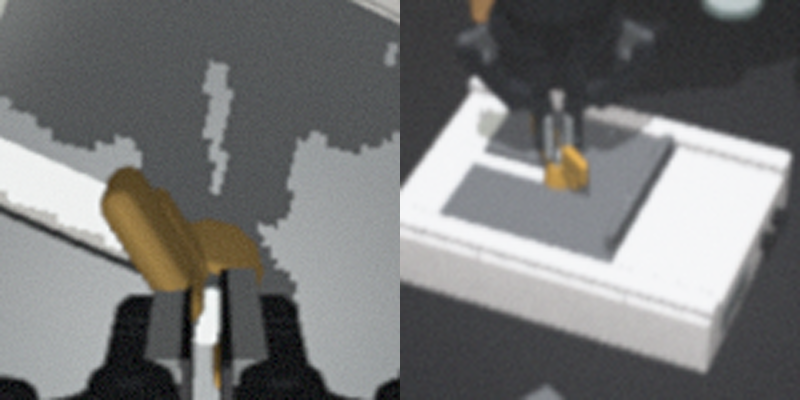

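The nut hit solid (Mz jumped to 5.6 Nm and the pads rode round on the wings), so it is tight. Release straight, with no back turn, and retreat.

Request:
send_rows(
  motion=[
    [0,0,0,0,0,0,1.5],
    [0,0,0,0,0,0,3],
    [0,0,0,0,0,0,5],
    [0,0,-0.5,0,0,0,5],
    [0,0,-2.5,0,0,0,5],
    [0,0,-5,0,0,0,5],
    [0,0,-8,0,0,0,5],
    [0,0,-11,0,0,0,5],
    [0,0,-11,0,0,0,5],
    [0,0,-11,0,0,0,5],
  ],
  force=40,
)

```text
time_s: 32.0
tool_pos: [568.2, -107.5, 186.5]
tcp_rot: [2.473, -1.937, -0.0]
ft_force: [-0.7, 0.0, -0.5]
opening: 0.582
finger_force: 0.0
```

```bash
python3 s.py; python3 - <<'E'
from h import *
np.set_printoptions(precision=1,suppress=True)
st=manip.read_state();w=snap('wrist');h=cv2.cvtColor(w['image'],cv2.COLOR_RGB2HSV)
m=cv2.inRange(h,(10,110,70),(30,255,255));m[:130]=0;m[260:]=0;m[:,:260]=0;m[:,370:]=0
pts=np.argwhere(m)[:,::-1].astype(np.float32);r=cv2.minAreaRect(pts);print(len(pts),r)
bx=cv2.boxPoints(r);P=[wonz(st,w,*p,93) for p in bx];print(*P)
c=[(P[0]+P[1])/2,(P[1]+P[2])/2,(P[2]+P[3])/2,(P[3]+P[0])/2]
for i in(0,1): d=c[i]-c[i+2];print(np.linalg.norm(d),np.arctan2(d[1],d[0]))
a=snap('scene');W=w['image'][100:300,220:420];W=cv2.resize(W,(400,400),interpolation=cv2.INTER_CUBIC);A=cv2.resize(a['image'][205:345,190:315],(357,400),interpolation=cv2.INTER_CUBIC);save(np.hstack([W,A]),'c9')
E
```

```text
32.0 [ 568.23 -107.49  186.54] -1.3285526689131517 j6 2.7098094807234205 F [-0.69  0.04 -0.54] M [-0.01  0.09 -0.02] 49.50376123003376 0.0
866 ((319.717529296875, 195.09490966796875), (78.89286041259766, 24.07822036743164), 47.202598571777344)
[ 598.6 -124.9   93. ] [ 588.1 -140.7   93. ] [ 535.2 -105.3   93. ] [545.5 -88.1  93. ]
64.13401867497244 -0.5976397680647377
19.47333873215933 -2.131272486045342
```

View pics/c9.png

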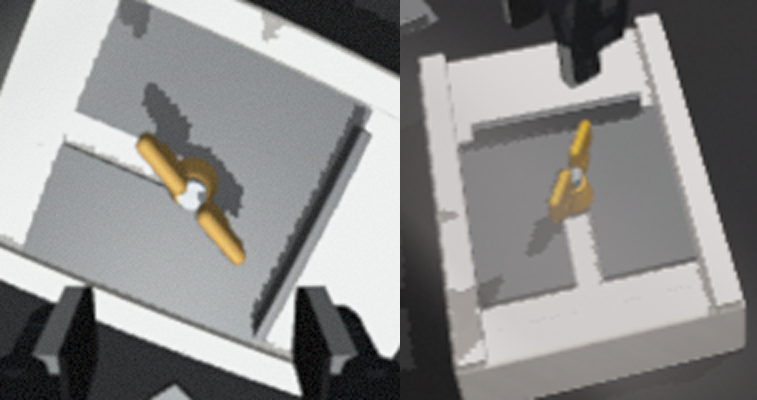

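The cover is home and the nut is seated; wings point along about -0.60 rad. I'll re-grip gently to confirm the torque is held, since release may have relaxed it.

Request:
send_rows(
  motion=[
    [0,0,0,0,0,-0.18,3.5],
    [0,0,0,0,0,-0.36,3.5],
    [0,0,1,0,0,-0.54,3.5],
    [0,0,3,0,0,-0.7,3.5],
    [0,0,6,0,0,-0.73,3.5],
    [0,0,9,0,0,-0.73,3.5],
    [0,0,10.4,0,0,-0.73,3.5],
    [0,0,10.6,0,0,-0.73,2],
    [0,0,10.6,0,0,-0.73,1],
    [0,0,10.6,0,0,-0.73,0.3],
  ],
  force=50,
)

```text
time_s: 33.35
tool_pos: [569.0, -107.6, 81.7]
tcp_rot: [3.002, -0.924, 0.002]
ft_force: [1.4, -1.8, -3.0]
opening: 0.057
finger_force: 50.5
```

Request:
send_rows(
  motion=[
    [0,0,0,0,0,0,0.3],
    [0,0,0,0,0,0,0.3],
    [0,0,0,0,0,0,0.3],
    [0,0,0,0,0,0,0.3],
    [0,0,0,0,0,0,0.3],
    [0,0,0,0,0,0,0.3],
    [0,0,0,0,0,0,0.3],
    [0,0,0,0,0,0,0.3],
    [0,0,0,0,0,0,0.3],
    [0,0,0,0,0,0,0.3],
  ],
)

```text
time_s: 34.6
tool_pos: [569.3, -107.7, 81.6]
tcp_rot: [3.002, -0.925, 0.002]
ft_force: [-0.5, -2.3, 6.3]
opening: 0.058
finger_force: 51.6
```

```bash
python3 s.py
```

```text
34.6 [ 569.28 -107.67   81.58] -0.5978383104596751 j6 1.979475774694955 F [-0.5  -2.32  6.3 ] M [-0.18  0.16  0.7 ] 4.965516957252938 51.58531561552081
```

Request:
send_rows(
  motion=[
    [0,0,0,0,0,0.02,0.3],
    [0,0,0,0,0,0.04,0.3],
    [0,0,0,0,0,0.06,0.3],
    [0,0,0,0,0,0.08,0.3],
    [0,0,0,0,0,0.08,0.3],
    [0,0,0,0,0,0.08,0.3],
    [0,0,0,0,0,0.08,0.3],
    [0,0,0,0,0,0.08,0.3],
    [0,0,0,0,0,0.08,0.3],
    [0,0,0,0,0,0.08,0.3],
  ],
)

```text
time_s: 35.85
tool_pos: [568.4, -107.7, 81.6]
tcp_rot: [2.963, -1.043, -0.0]
ft_force: [-3.9, -1.9, 9.6]
opening: 0.057
finger_force: 57.2
```

```bash
python3 s.py
```

```text
35.85 [ 568.42 -107.66   81.57] -0.6771547892757155 j6 2.0591243991792014 F [-3.91 -1.87  9.63] M [-0.22  0.71  0.98] 4.828725270746225 57.17104932409711
```

It holds 1 Nm, well above the 0.23 Nm needed. Relax the windup, release and clear away.

Request:
send_rows(
  motion=[
    [0,0,0,0,0,-0.05,0.3],
    [0,0,0,0,0,-0.1,0.3],
    [0,0,0,0,0,-0.1,1],
    [0,0,0,0,0,-0.1,2.5],
    [0,0,0,0,0,-0.1,4],
    [0,0,-1,0,0,-0.1,4],
    [0,0,-4,0,0,-0.1,4],
    [0,0,-8,0,0,-0.1,4],
    [0,0,-13,0,0,-0.1,4],
    [0,0,-16,0,0,-0.1,4],
  ],
)

```text
time_s: 37.1
tool_pos: [569.4, -107.5, 244.2]
tcp_rot: [-3.011, 0.896, -0.005]
ft_force: [0.3, 0.4, 0.1]
opening: 0.466
finger_force: 0.0
```

```bash
python3 s.py; python3 - <<'E'
from h import *
np.set_printoptions(precision=2,suppress=True)
st=manip.read_state();w=snap('wrist');h=cv2.cvtColor(w['image'],cv2.COLOR_RGB2HSV)
m=cv2.inRange(h,(10,110,70),(30,255,255));m[:130]=0;m[260:]=0;m[:,:260]=0;m[:,370:]=0
v,u=np.nonzero(m);P=wonz(st,w,u[v<v.min()+8].mean(),v.min(),95);Q=wonz(st,w,u[v>v.max()-8].mean(),v.max(),95);d=P-Q
print('wings',(P+Q)/2,np.linalg.norm(d),np.arctan2(d[1],d[0]))
b=snap('side');a=snap('scene')
for s,n in((a,'scene'),(b,'side')):print(n,'jar proj of (558,301,63)',proj(s,(558,301,63)))
# cover front edge: where dark turns white along deck line at y'=+40
y=-.178;Rb=np.array([[np.cos(y),-np.sin(y)],[np.sin(y),np.cos(y)]])
for yy in(-40,35):
    row=[]
    for x in range(40,90,2):
        q=np.array([569.5,-108])+Rb@(x,yy);pu=proj(a,(*q,55));row.append(int(a['image'][int(pu[1]),int(pu[0])].mean()))
    print(yy,row)
E
```

```text
37.1 [ 569.41 -107.54  244.15] -0.5784314500320185 j6 1.95990762614833 F [0.29 0.43 0.13] M [ 0.01  0.01 -0.  ] 39.61512188222918 0.0
wings [ 570.9  -109.38   95.  ] 64.92139242138386 -0.5729238542145484
scene jar proj of (558,301,63) (np.float64(437.4834037393554), np.float64(198.7091159136434))
side jar proj of (558,301,63) (np.float64(254.00171350070835), np.float64(286.67034371917117))
-40 [136, 136, 136, 136, 136, 136, 135, 136, 135, 136, 136, 134, 115, 123, 181, 204, 204, 204, 204, 204, 204, 204, 204, 204, 204]
35 [134, 134, 134, 134, 135, 134, 135, 135, 135, 136, 136, 134, 116, 121, 194, 206, 206, 206, 206, 206, 206, 205, 205, 205, 205]
```

```bash
python3 -c "
from plant import workorder
print(workorder.job_done())"
```

```text
the job is handed in; nothing more can be done
None
```

I handed the job in at about 37 s of the 64 s limit: the jar is upright within 2 mm of midway between the amber jar and the pot, the cover is home against the stud, and the wing nut is tight, taking about 1 Nm without turning (0.23 Nm is the snug mark) after a brief 5.6 Nm spike when it bottomed.

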